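# Index the casting turntable with its ratchet lever

## Task

On the casting turntable, bring the house-shaped mould round until it stands directly in front of the unloading tray, by swinging the turntable's ratchet lever back and forth. Turn it only by the lever's knob, never by touching the turntable or its moulds, and stop and let go when the house-shaped mould faces the tray.

Things in the scene. Friction and masses are not known exactly. Their poses are not given: they have to be found in the camera images.
- turntable: Round steel turntable, plate 266 mm across, top 54 mm up; toothed ratchet rim 300 mm across, 36 teeth (10 degrees a notch), top 46 mm up. Four filled white moulds, 40 mm high, are fixed on it a quarter turn apart: house-shaped, round, square, oblong. Origin on its vertical axis at bench height; +x points to the house-shaped mould. Turns only counter-clockwise from above; stays put.
- house_mould (a point): Centre, half-way up (74 mm above the bench), of the house-shaped mould: a pentagon in plan, a 64 mm wide rectangle with a pointed gable facing outward, 80 mm long in all, top 94 mm up. Fixed on the turntable, 85 mm from its axis.
- lever (a joint): Flat steel lever under the turntable, same axis, reaching 245 mm towards the robot. Rad, counter-clockwise from above positive; 0 mid-swing, stops at -0.30 and 0.30. Swung counter-clockwise it idles up to one notch (0.175), then its pawl turns the turntable angle for angle; swung back it clicks over the teeth and the turntable stays. Full stroke: three notches. About 5 N at the knob; stays put.
- knob (a point): Middle of the grip of the lever's upright knob: a black round post on the lever's end, 230 mm from the turning axis; 28 mm in diameter over its upper 45 mm, 18 mm below, top 120 mm above the bench. The point lies on the post's axis, 100 mm above the bench. The post turns with the lever.
- tray_spot (a point): Where the house-shaped mould's centre belongs: 85 mm from the turning axis, 74 mm above the bench, on the line from the axis through the middle of the unloading tray. The tray: fixed, aluminium, with rollers, 125 mm long, 104 mm wide, rims 70 mm high, at the turntable's rim, on the left seen from the robot, 165 to 290 mm from the axis.
There are look-alikes about, which are no part of the job. There is more than one size of the part that bears tray_spot; the job needs the middle-sized.

How it is judged:
By the outcome, as a careful person would: the job done as asked, in the order asked, and still so for the second after the job is handed in, with the robot touching nothing.
It also fails if it takes over 64 s, if anything falls off the work surface, if the arm or the gripper's body presses on something with over 40 N, if the wrist force passes 120 N, or if a joint passes its speed limit or range.

## Robot

A 7-joint arm with a two-finger parallel gripper is mounted at the origin on the work surface. World frame = base frame: x ahead of the robot, y to its left, z up, the work surface at z = 0. Lengths are in m, angles in rad, forces in N, time in s.
With the tool pointing down it reaches from about 0.35 to 0.9 m from the base axis. Payload 8.1 kg.
Tool frame: the origin (TCP) lies on the front face of the gripper's body, between the roots of the fingers; the fingertips stand 66 mm ahead of it and the grasp point (between the pads) lies 47 mm ahead of it; z points along the fingers, y is the direction in which the jaws open and shut (so a half turn about z gives the same grasp; the last joint's range is limited). The gripper opens to 92 mm and grips with 3 to 60 N. Pads are 19 mm wide; open, the fingers measure 130 mm over their backs; the gripper's body (75 mm by 190 mm) begins 47 mm behind the grasp point.
Start: joints at [-0.103, 0.434, 0.025, 1.573, -0.012, 1.134, -0.075], TCP at [0.625, -0, 0.292] pointing down, gripper open.
Joint ranges: [-2.62, 2.62], [-0.44, 2.09], [-1.27, 1.32], [0.08, 2.57], [-1.32, 4.46], [0.12, 2], [-2.74, 2.74]. Speed limits (rad/s): [2.22, 2.22, 3.01, 3.01, 3.14, 3.14, 3.14].

## Interface

Orientations are given as a rotation vector (axis times angle).
In Python, from bench import r gives the robot as it stands. The module is installed in compiled form; this text tells all that it offers.
- The arm moves only by the tool arm_command, never from a script. Its argument "series" is a list of rows, each a list of 7 numbers: the shift along the tool's x, y, z in cm, then the turn, a rotation vector about the tool's x, y, z in degrees, then the finger opening in cm, from 0 to 9.18. A call has 1 to 20 rows; each row shifts and turns the commanded pose from where the row before left it, along the tool's axes as they then stand; what a row does not reach is not made up. A row lasts 1/12 s, in which the tool goes at most 41.7 mm and 7.16 degrees, less where a joint would pass 70% of its speed; a pose out of reach is approached as far as the arm can. A call with a gripper value outside its range is refused whole. The fingers move at their own pace and stop on an object; "squeeze" is the grip in N (left out, the last holds). Time passes only in rows, so rows that do not move let the fingers close. It gives the time, the measured TCP pose, the force and the opening at its end, in the units of the state.
- r.get_obs(): the state, without advancing time (a new reading comes with each control period).
- r.snapshot(name): name is "scene" or "side" or "wrist"; returns the picture (420x560x3 uint8, red, green, blue); there is no depth.
- r.camera_info(name): a dict with "intrinsics" (3x3 intrinsics, pixels), "D" ([k1, k2, p1, p2, k3] as OpenCV has them; the pictures are not rectified), "pose" (4x4, takes a point from camera to world coordinates). Camera axes: x right, y down, z forward; pixel columns grow to the right and rows downward; lengths in m; the calibration is good to about 2 mm. A picture is of the moment at which its call begins: read the wrist's pose just before it. camera_info takes no time and is no camera call; for the wrist camera it gives the pose at the moment of the call.
- r.sign_off(): hands the job in, once; it reports no verdict.
The state is a dict: "time_s": time; "qpos": joint angles; "joint_velocities": joint speeds; "tau": joint torques, N m; "tool_pos": TCP position; "tool_rot": TCP orientation; "ft_force": force on the tool from outside, world axes, zero at the start; "wrist_torque": the same for the moment, N m; "width": finger opening in m.
Only numpy, scipy, OpenCV 4.12 (cv2) and the standard library are available. Lean on these libraries where they do the work, as an engineer would, in place of code of your own. Each camera call takes 0.05 s, during which the arm holds its last target.

## Working session

There is one attempt and no reset: what is moved stays moved. The work goes in short steps, Python scripts to look and compute and a tool call to move; the robot and the scene stay as the last step left them, time stands still between calls to the robot, and variables do not carry over. Pictures are saved under pics/ and viewed, and the job is handed in when it is done.

Besides the shell and the picture viewer there is one more tool, called after "Emit:" as name(argument=value, ...), one argument or row to a line, values as JSON. arm_command: Moves the arm, as the interface text tells. Its arguments: {"type":"object","properties":{"series":{"type":"array","items":{"type":"array","items":{"type":"number"}}},"squeeze":{"type":"number"}},"required":["series"]}

```bash
mkdir -p pics; python3 - <<'E'
from bench import r
import cv2
o=r.get_obs();print(o)
for n in("scene","side","wrist"):
    i=r.camera_info(n);print(n,i["intrinsics"],i["D"],i["pose"])
    cv2.imwrite(f"pics/{n}0.png",r.snapshot(n)[:,:,::-1])
E
```

```text
{'time_s': 0.0, 'qpos': array([-0.10257614,  0.43520956,  0.02498232,  1.5740746 , -0.01160779,
        1.13399235, -0.07511031]), 'joint_velocities': array([-5.82303577e-04,  9.53541964e-04, -3.27180193e-04,  7.54162123e-04,
        4.17307182e-03, -9.06350252e-06, -2.42288784e-04]), 'tau': array([ 3.89017032e-04, -6.67853522e+01,  9.84863900e-01, -3.14464223e+01,
       -6.05165795e-02,  4.27553023e-02,  1.12382318e-04]), 'tool_pos': array([ 6.24602736e-01, -6.49966135e-05,  2.91462041e-01]), 'tool_rot': array([-2.22087136e+00, -2.22061483e+00,  1.85351569e-03]), 'ft_force': array([ 0.58630185, -0.14103151,  0.0793164 ]), 'wrist_torque': array([ 0.05887413, -0.01186441,  0.00531587]), 'width': 0.091552278231436}
scene [[492.59667063   0.         275.89377975]
 [  0.         492.59667063 215.32003551]
 [  0.           0.           1.        ]] [-0.01387977  0.          0.          0.          0.        ] [[ 0.18130441  0.50975697 -0.84099735  1.82214854]
 [ 0.98325467 -0.10997213  0.14531479 -0.41284013]
 [-0.01841104 -0.85326078 -0.52115936  0.89060737]
 [ 0.          0.          0
[... 181 characters left out ...]
 0.          0.          0.        ] [[-0.98105103 -0.12656223  0.14669997  0.2788531 ]
 [-0.19231124  0.54400359 -0.8167475   1.07279254]
 [ 0.02356408 -0.82948303 -0.55803462  0.95047933]
 [ 0.          0.          0.          1.        ]]
wrist [[303.571125     0.         277.35607894]
 [  0.         303.571125   209.03845232]
 [  0.           0.           1.        ]] [-0.0120435  0.         0.         0.         0.       ] [[ 9.99996390e-01  4.48861359e-04 -2.64917939e-03  6.24248612e-01]
 [-3.40189155e-04 -9.56863432e-01 -2.90537874e-01  7.93239862e-02]
 [-2.66531410e-03  2.90537727e-01 -9.56859825e-01  3.84407457e-01]
 [ 0.00000000e+00  0.00000000e+00  0.00000000e+00  1.00000000e+00]]
```

View pics/scene0.png

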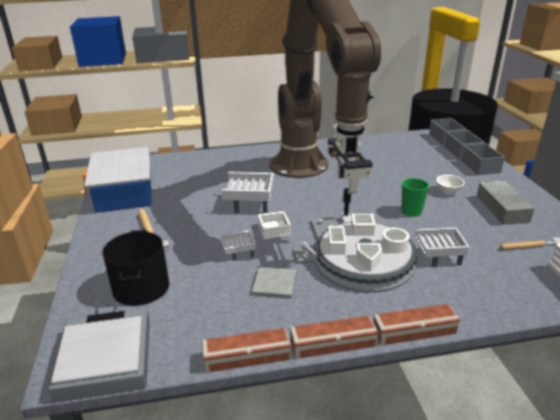

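View pics/side0.png

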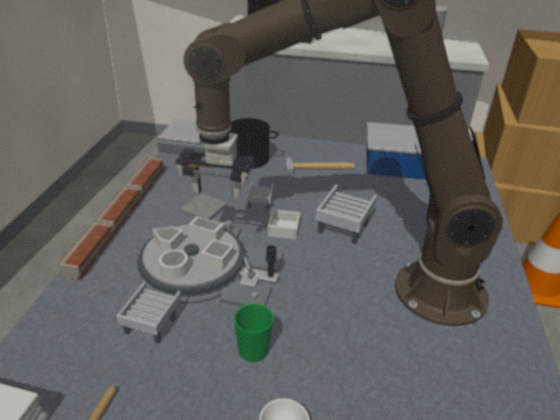

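View pics/wrist0.png

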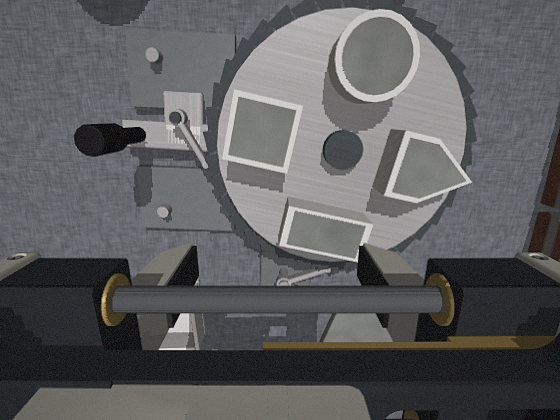

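Wrist view (right = world +x, up = +y): the turntable hub is at (343,150), the house mould at (428,168), round at (377,55), square at (262,130), oblong at (325,232). The knob post's top is at about (92,139). In the scene view the tray candidates are (441,240) at the left rim, the small one at (238,240), and the large one at (248,188). Next I measure them.

```bash
cat > h.py <<'E'
import numpy as np,cv2
from bench import r
def ray(info,px):
    p=cv2.undistortPoints(np.array(px,float).reshape(-1,1,2),info["intrinsics"],np.array(info["D"],float)).reshape(-1,2)
    d=np.c_[p,np.ones(len(p))]@info["pose"][:3,:3].T
    return info["pose"][:3,3],d
def onz(info,px,z):
    c,d=ray(info,px); return (c+d*((z-c[2])/d[:,2])[:,None])[:,:3]
def proj(info,P):
    T=np.linalg.inv(info["pose"]);rv=cv2.Rodrigues(T[:3,:3])[0]
    return cv2.projectPoints(np.array(P,float).reshape(-1,1,3),rv,T[:3,3],info["intrinsics"],np.array(info["D"],float))[0].reshape(-1,2)
E
python3 - <<'E'
from h import *
w=cv2.imread("pics/wrist0.png");iw=r.camera_info("wrist")
def crop(im,x0,y0,x1,y1,s,n): cv2.imwrite(n,cv2.resize(im[y0:y1,x0:x1],None,fx=s,fy=s,interpolation=cv2.INTER_CUBIC))
sc=cv2.imread("pics/scene0.png");si=cv2.imread("pics/side0.png")
crop(sc,200,160,500,300,2.6,"pics/c_scene.png")
crop(si,100,170,390,350,2.7,"pics/c_side.png")
crop(w,60,80,260,240,4,"pics/c_wr.png")
# top outlines: white rims
hsv=cv2.cvtColor(w,cv2.COLOR_BGR2HSV)
print("hub",onz(iw,[(343,150)],0.054),"knobtop",onz(iw,[(92,139)],0.12))
m=((hsv[...,2]>222)&(hsv[...,1]<40)).astype(np.uint8)
cs,h=cv2.findContours(m,cv2.RETR_EXTERNAL,cv2.CHAIN_APPROX_NONE)
for c in cs:
    if cv2.contourArea(c)>1000:
        P=onz(iw,c.reshape(-1,2),0.094)[:,:2].astype(np.float32)
        M=cv2.moments((P*1e4).astype(np.int32))
        print(cv2.boundingRect(c),cv2.contourArea(c),"world cent",M['m10']/M['m00']/1e4,M['m01']/M['m00']/1e4,"minrect",cv2.minAreaRect((P*1000)))
E
```

```text
hub [[0.69402749 0.04532335 0.054     ]] knobtop [[0.46489547 0.06163643 0.12      ]]
```

View pics/c_scene.png

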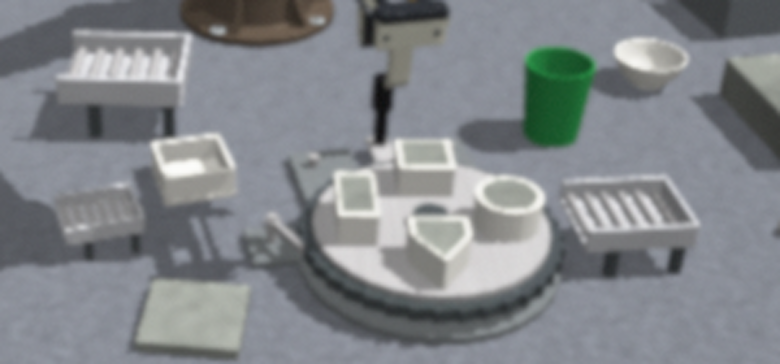

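View pics/c_side.png

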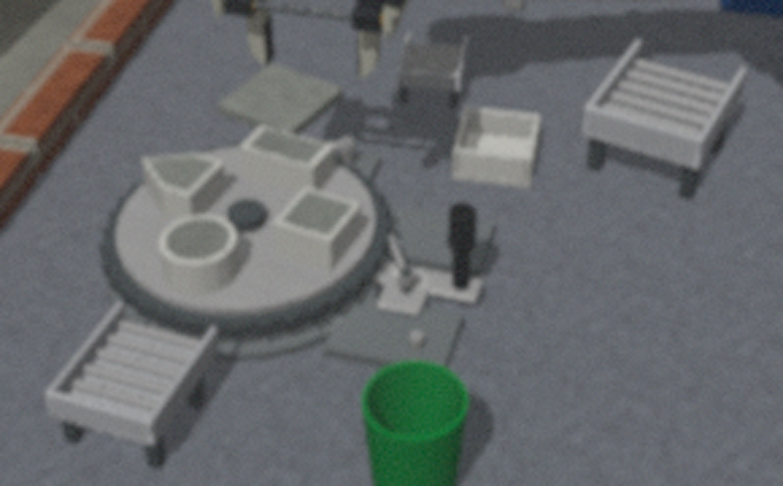

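View pics/c_wr.png

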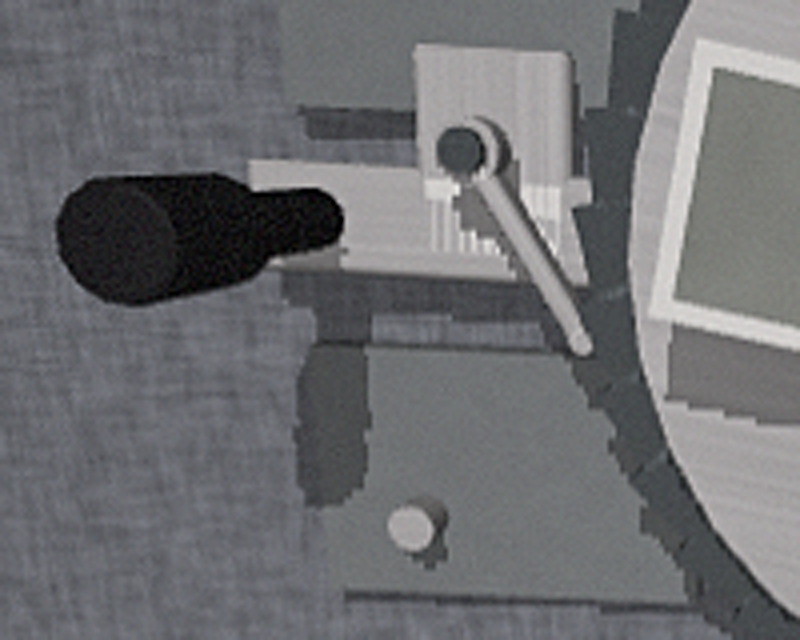

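```bash
python3 - <<'E'
from h import *
w=cv2.imread("pics/wrist0.png")
cv2.imwrite("pics/c_wt.png",cv2.resize(w[0:270,210:480],None,fx=2.2,fy=2.2,interpolation=cv2.INTER_CUBIC))
for p in [(428,168),(400,150),(403,135),(360,240),(262,95),(440,60)]: print(p,w[p[1],p[0]])
i=r.camera_info("scene"); s=cv2.imread("pics/scene0.png")
cv2.imwrite("pics/c_tray.png",cv2.resize(s[210:280,400:490],None,fx=8,fy=8,interpolation=cv2.INTER_CUBIC))
E
```

```text
(428, 168) [125 130 128]
(400, 150) [213 214 217]
(403, 135) [105 108 110]
(360, 240) [124 128 125]
(262, 95) [172 172 176]
(440, 60) [159 155 160]
```

View pics/c_wt.png

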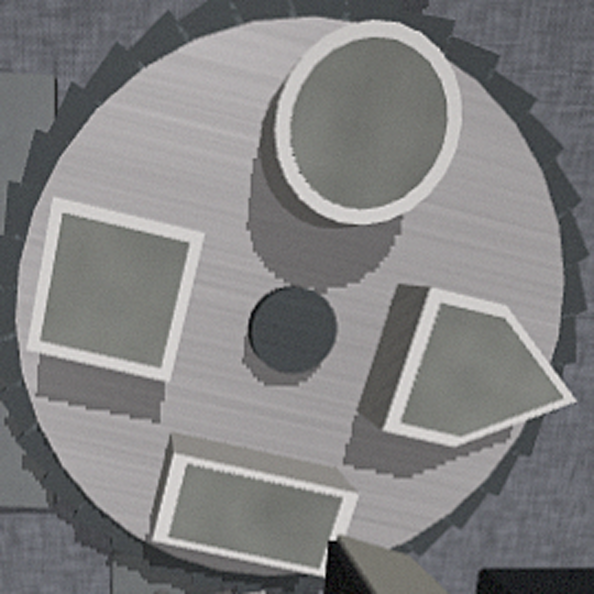

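View pics/c_tray.png

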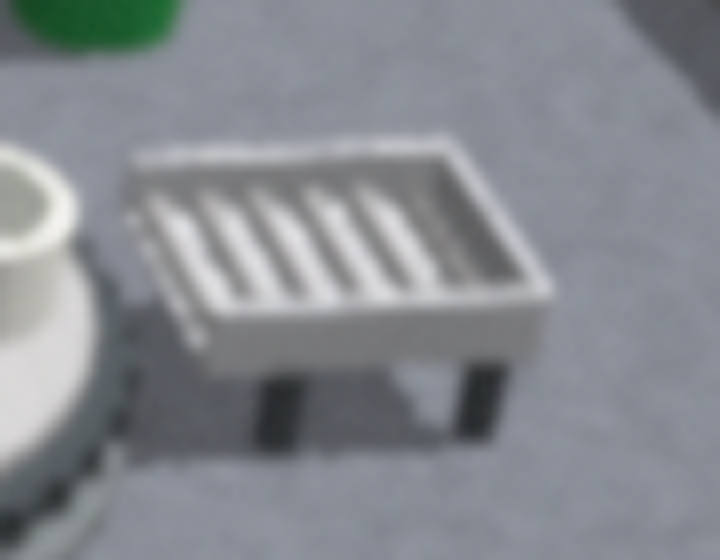

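```bash
python3 - <<'E'
from h import *
i=r.camera_info("wrist")
f=lambda L:[(210+(x+.5)/2.2-.5,(y+.5)/2.2-.5) for x,y in L]
H=onz(i,f([(433,289),(506,306),(577,401),(459,446),(385,430)]),.094)[:,:2]
S=onz(i,f([(55,198),(204,234),(168,381),(29,348)]),.094)[:,:2]
print("house\n",H,"base w",np.linalg.norm(H[0]-H[4]),"len",np.linalg.norm(H[2]-(H[0]+H[4])/2))
hb=(H[0]+H[4])/2;hc=(hb+H[2])/2;d=H[2]-hb;print("dir gable",np.degrees(np.arctan2(d[1],d[0])))
sd=S.mean(0);print("sq",sd,"sides",[np.linalg.norm(S[k]-S[k-1]) for k in range(4)])
ax=(hc+sd)/2;v=hc-sd;print("house c",hc,"axis",ax,"dist",np.linalg.norm(v)/2,"ang",np.degrees(np.arctan2(v[1],v[0])))
R=onz(i,f([(368.5,122)]),.094)[0,:2];print("round c",R,"rel",R-ax,np.linalg.norm(R-ax),np.degrees(np.arctan2(*(R-ax)[::-1])))
g=onz(i,f([(17,275),(564,245),(290,17),(100,92),(505,92)]),.054)[:,:2];print("plate r",np.linalg.norm(g-ax,axis=1))
A=np.c_[2*g,np.ones(5)];s=np.linalg.lstsq(A,(g**2).sum(1),rcond=None)[0];print("fit",s[:2],np.sqrt(s[2]+s[0]**2+s[1]**2))
K=onz(i,[(89.5,140)],.12)[0,:2];print("knob",K,K-ax,np.linalg.norm(K-ax),"ang",np.degrees(np.arctan2(*(K-ax)[::-1])))
for n,pts in (("pins",[(163,212),(152,55)]),):
    P=onz(i,pts,.02)[:,:2];print(n,P,np.degrees(np.arctan2((P-ax)[:,1],(P-ax)[:,0])))
i=r.camera_info("scene")
t=[(400+(x+.5)/8-.5,210+(y+.5)/8-.5) for x,y in [(132,158),(450,140),(552,292),(205,308)]]
T=onz(i,t,.07)[:,:2];print("tray\n",T,[np.linalg.norm(T[k]-T[k-1]) for k in range(4)]);
c=T.mean(0)-ax;print(c,np.linalg.norm(c),"tray ang",np.degrees(np.arctan2(c[1],c[0])))
i=r.camera_info("side")
# side: knob top
f=lambda L:[(100+(x+.5)/2.7-.5,170+(y+.5)/2.7-.5) for x,y in L]
print("knob side",onz(i,f([(463,211)]),.12))
T=onz(i,f([(120,308),(213,332),(153,412),(50,390)]),.07)[:,:2];print("tray side\n",T,[np.linalg.norm(T[k]-T[k-1]) for k in range(4)]);
c=T.mean(0)-ax;print(c,np.linalg.norm(c),"tray ang",np.degrees(np.arctan2(c[1],c[0])))
E
```

```text
house
 [[ 0.74364808  0.06688204]
 [ 0.77569916  0.05993732]
 [ 0.81374146  0.01880676]
 [ 0.76385307 -0.00197661]
 [ 0.72953638  0.00545738]] base w 0.06302483471143812 len 0.07907891932867396
dir gable -12.683476284963827
sq [0.60886861 0.06528326] sides [np.float64(0.062291144352829446), np.float64(0.06253196621822552), np.float64(0.0628891996322622), np.float64(0.06199238497877375)]
house c [0.77516685 0.02748823] axis [0.69201773 0.04638575] dist 0.0852695230971674 ang -12.804255746041482
round c [0.71043041 0.13095769] rel [0.01841268 0.08457195] 0.08655311227440385 77.71745677238808
plate r [0.13389858 0.13370631 0.13320794 0.13747717 0.13766462]
fit [0.69197772 0.04860954] 0.13388329566558546
knob [0.46258343 0.06080607] [-0.22943429  0.01442032] 0.22988701858024532 ang 176.40359679837522
pins [[ 0.47904016 -0.03531047]
 [ 0.48636805  0.14459903]] [-159.01365162  154.4719942 ]
tray
 [[0.6674639  0.21645939]
 [0.68093981 0.33924017]
 [0.78106277 0.32611401]
 [0.76457505 0.20084513]] [np.float64(0.09835842583173827), np.float64(0.1235180989937497), np.float64(0.10097971707020996), np.float64(0.1263492670795687)]
[0.03149265 0.22427893] 0.22647919281901088 tray ang 82.00693837823403
knob side [[0.46121002 0.06136963 0.12      ]]
tray side
 [[0.75801659 0.21303226]
 [0.66234865 0.22446856]
 [0.67889449 0.32800092]
 [0.77586312 0.32322863]] [np.float64(0.11163215620102819), np.float64(0.0963490700301967), np.float64(0.10484614759243062), np.float64(0.0970859828880746)]
[0.02676298 0.22579685] 0.22737737966082847 tray ang 83.24044978348184
```

Measurements agree with the given sizes: axis (0.692, 0.0465), house at −12.8°, knob (0.4625, 0.061) at a radius of 0.230, and the left-rim tray at 125×100 mm and 226 mm out.

Look-alikes:
- **Trays:** small one at scene (238,240) on the right, large one at scene (248,188), and the middle-sized one at (441,240) at the left rim, confirmed in the crop. I choose that one, at about 82–83°.
- **White shapes:** the round, square and oblong moulds, the loose white box and the bowl. Only wrist (428,168) has a gable.
- **Knob-like things:** the pawl pivot (178,118) and the stop pins (163,212) and (152,55). The black post at (90,140) is the knob.

The house needs about +95°. First I move above the knob with the jaws tangential.

Emit:
arm_command(
  series=[
    [1.22, -3.24, 0, 0, 0, 0, 6.5],
    [1.22, -3.24, 0, 0, 0, 0, 6.5],
    [1.22, -3.24, 0, 0, 0, 0, 6.5],
    [1.22, -3.24, 0, 0, 0, 0, 6.5],
    [1.22, -3.24, 0, 0, 0, 0, 6.5],
    [0, 0, 0, 0, 0, 6.7, 6.5],
    [0, 0, 0, 0, 0, 6.7, 6.5],
    [0, 0, 0, 0, 0, 6.7, 6.5],
    [0, 0, 0, 0, 0, 6.7, 6.5],
    [0, 0, 0, 0, 0, 6.7, 6.5],
    [0, 0, 0, 0, 0, 6.7, 6.5],
    [0, 0, 0, 0, 0, 6.7, 6.5],
    [0, 0, 0, 0, 0, 6.7, 6.5],
    [0, 0, 0, 0, 0, 6.7, 6.5],
    [0, 0, 0, 0, 0, 6.7, 6.5],
    [0, 0, 0, 0, 0, 6.7, 6.5],
    [0, 0, 0, 0, 0, 6.7, 6.5],
    [0, 0, 0, 0, 0, 6.7, 6.5],
    [0, 0, 0, 0, 0, 6.7, 6.5],
  ],
)

```text
time_s: 1.73
tool_pos: [0.4628, 0.0609, 0.2921]
tool_rot: [3.139, -0.113, -0.0]
ft_force: [-0.3, -0.7, -0.1]
width: 0.0647
```

```bash
python3 - <<'E'
from h import *
i=r.camera_info("wrist");cv2.imwrite("pics/wrist1.png",r.snapshot("wrist")[:,:,::-1])
np.save("w1.npy",i["pose"]);o=r.get_obs();print(o["time_s"],o["tool_pos"],o["width"],o["qpos"]);R=cv2.Rodrigues(o["tool_rot"])[0];print(R.round(3),proj(i,[[.4625,.061,.12],[.4625,.061,.075]]))
E
```

```text
1.7833 [0.46285083 0.06093871 0.29208135] 0.06533468217272466 [-0.39914119  0.17367149  0.17907464  1.95366822 -0.03615964  1.01761792
 -1.85548947]
[[ 0.997 -0.081 -0.   ]
 [-0.081 -0.997 -0.   ]
 [-0.     0.    -1.   ]] [[278.01547484 206.4953145 ]
 [277.94694612 194.32100722]]
```

View pics/wrist1.png

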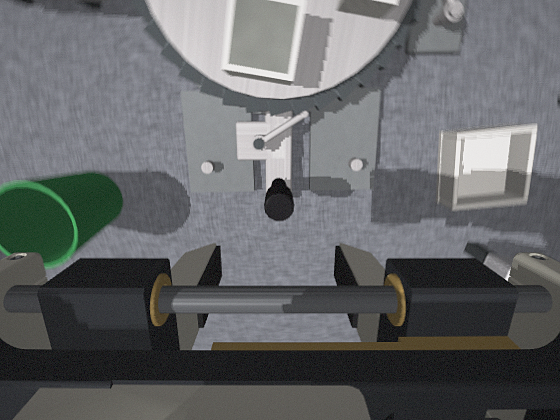

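Knob top seen at (279,205) against a prediction of (278,206), so it is confirmed. The green cup at left (40,225) may come near the gripper body on the +y swing, so I check its position.

```bash
python3 - <<'E'
from h import *
w=dict(r.camera_info("wrist"));s=r.camera_info("scene");d=r.camera_info("side")
for z in (.0,.08,.1,.12,.14,.15):print(z,onz(w,[(35,225)],z)[0],onz(s,[(414,184)],z)[0],onz(d,[(254,319)],z)[0])
for n in("scene","side"):
    im=cv2.imread(f"pics/{n}0.png");h=cv2.cvtColor(im,cv2.COLOR_BGR2HSV);m=cv2.inRange(h,(45,120,30),(85,255,255));print(n,cv2.boundingRect(m))
im=cv2.imread("pics/wrist1.png");h=cv2.cvtColor(im,cv2.COLOR_BGR2HSV);m=cv2.inRange(h,(45,120,20),(85,255,255));print(cv2.boundingRect(m))
print(onz(w,[(77,230),(122,190)],.11),onz(w,[(122,190)],0))
E
```

```text
0.0 [0.42761567 0.39496321 0.        ] [0.27012677 0.39529063 0.        ] [ 4.74309520e-01  2.05688542e-01 -1.11022302e-16]
0.08 [0.45117064 0.32432327 0.08      ] [0.4095392 0.3226992 0.08     ] [0.45785833 0.278671   0.08      ]
0.1 [0.45705938 0.30666328 0.1       ] [0.44439231 0.30455134 0.1       ] [0.45374554 0.29691662 0.1       ]
0.12 [0.46294812 0.2890033  0.12      ] [0.47924542 0.28640349 0.12      ] [0.44963274 0.31516223 0.12      ]
0.14 [0.46883686 0.27134331 0.14      ] [0.51409853 0.26825563 0.14      ] [0.44551994 0.33340785 0.14      ]
0.15 [0.47178124 0.26251332 0.15      ] [0.53152509 0.2591817  0.15      ] [0.44346354 0.34253065 0.15      ]
scene (402, 179, 27, 37)
side (234, 304, 40, 57)
(0, 173, 557, 243)
[[0.45162676 0.25811094 0.11      ]
 [0.48733416 0.20490812 0.11      ]] [[0.46588081 0.26485925 0.        ]]
```

Cup rim is at (0.455, 0.30), 0.105 m high and 84 mm across, so it clears the swing. I descend and grip.

Emit:
arm_command(
  series=[
    [0, 0, 3, 0, 0, 0, 6.5],
    [0, 0, 3, 0, 0, 0, 6.5],
    [0, 0, 3, 0, 0, 0, 6.5],
    [0, 0, 2.5, 0, 0, 0, 6.5],
    [0, 0, 2, 0, 0, 0, 6.5],
    [0, 0, 1, 0, 0, 0, 6.5],
    [0, 0, 0, 0, 0, 0, 2],
    [0, 0, 0, 0, 0, 0, 2],
    [0, 0, 0, 0, 0, 0, 2],
    [0, 0, 0, 0, 0, 0, 2],
    [0, 0, 0, 0, 0, 0, 2],
    [0, 0, 0, 0, 0, 0, 2],
  ],
  squeeze=25,
)

```text
time_s: 2.78
tool_pos: [0.4634, 0.061, 0.1479]
tool_rot: [-3.14, 0.104, -0.002]
ft_force: [-0.1, -1.2, -0.1]
width: 0.0294
```

Emit:
arm_command(
  series=[
    [0.014, 0.803, 0, 0, 0, -2, 2],
    [0.014, 0.803, 0, 0, 0, -2, 2],
    [0.014, 0.803, 0, 0, 0, -2, 2],
    [0.014, 0.803, 0, 0, 0, -2, 2],
    [0.014, 0.803, 0, 0, 0, -2, 2],
    [0.014, 0.803, 0, 0, 0, -2, 2],
    [0.014, 0.803, 0, 0, 0, -2, 2],
    [0, 0, 0, 0, 0, 0, 2],
  ],
)

```text
time_s: 3.45
tool_pos: [0.4667, 0.0041, 0.1478]
tool_rot: [3.129, 0.28, 0.002]
ft_force: [0.1, 0.4, 5.0]
width: 0.0276
```

```bash
cat > look.py <<'E'
from h import *
import sys
t=sys.argv[1];o=r.get_obs();A=np.array([.692,.0465]);p=o["tool_pos"][:2]-A
R=cv2.Rodrigues(o["tool_rot"])[0]
print("t",o["time_s"],"knob ang",np.degrees(np.arctan2(p[1],p[0]))%360,"R",np.linalg.norm(p),"yaw",np.degrees(np.arctan2(R[1,0],R[0,0])),"F",o["ft_force"].round(1),"w",o["width"])
a=cv2.imread if 0 else None
i=r.snapshot("side")[:,:,::-1];s=r.snapshot("scene")[:,:,::-1]
cv2.imwrite(f"pics/side_{t}.png",i);cv2.imwrite(f"pics/scene_{t}.png",s)
c=lambda im,x,y:cv2.resize(im[y:y+130,x:x+190],None,fx=2.1,fy=2.1,interpolation=cv2.INTER_CUBIC)
cv2.imwrite(f"pics/both_{t}.png",np.hstack([c(i,110,200),c(s,290,190)]))
E
python3 look.py 2
```

```text
t 3.45 knob ang 190.66496398849264 R 0.22926800829194321 yaw 10.243261618407606 F [0.1 0.4 5. ] w 0.027612225477407347
```

View pics/both_2.png

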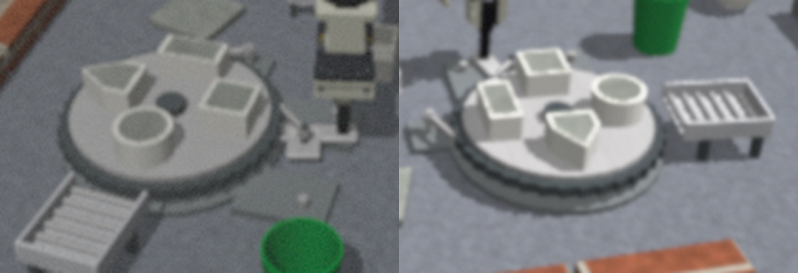

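Emit:
arm_command(
  series=[
    [0.014, -0.803, 0, 0, 0, 2, 2],
    [0.014, -0.803, 0, 0, 0, 2, 2],
    [0.014, -0.803, 0, 0, 0, 2, 2],
    [0.014, -0.803, 0, 0, 0, 2, 2],
    [0.014, -0.803, 0, 0, 0, 2, 2],
    [0.014, -0.803, 0, 0, 0, 2, 2],
    [0.014, -0.803, 0, 0, 0, 2, 2],
    [0.014, -0.803, 0, 0, 0, 2, 2],
    [0.014, -0.803, 0, 0, 0, 2, 2],
    [0.014, -0.803, 0, 0, 0, 2, 2],
    [0.014, -0.803, 0, 0, 0, 2, 2],
    [0.014, -0.803, 0, 0, 0, 2, 2],
    [0, 0, 0, 0, 0, 0, 2],
  ],
)

```text
time_s: 4.63
tool_pos: [0.47, 0.1027, 0.1478]
tool_rot: [-3.117, 0.379, -0.003]
ft_force: [0.7, 0.1, 7.4]
width: 0.0273
```

Emit:
arm_command(
  series=[
    [0.007, -0.4, 0, 0, 0, 1, 2],
    [0.007, -0.4, 0, 0, 0, 1, 2],
    [0.007, -0.4, 0, 0, 0, 1, 2],
    [0, 0, 0, 0, 0, 0, 2],
  ],
)

```text
time_s: 4.97
tool_pos: [0.4729, 0.1131, 0.1478]
tool_rot: [-3.107, 0.459, -0.002]
ft_force: [-0.4, 1.4, 6.8]
width: 0.0276
```

```bash
python3 look.py 3
```

```text
t 4.9667 knob ang 163.0995989034419 R 0.22900270506098327 yaw -16.822754906786905 F [-0.4  1.4  6.8] w 0.027603017756837826
```

View pics/both_3.png

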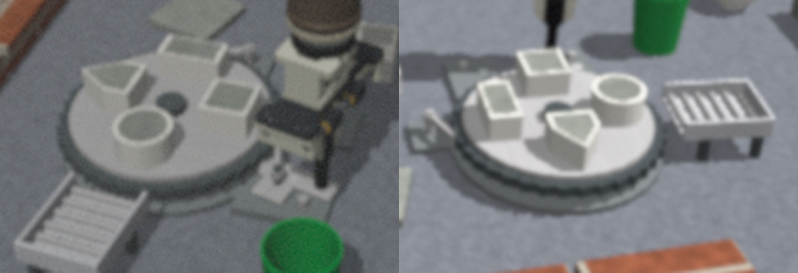

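Emit:
arm_command(
  series=[
    [0.014, 0.803, 0, 0, 0, -2, 2],
    [0.014, 0.803, 0, 0, 0, -2, 2],
    [0.014, 0.803, 0, 0, 0, -2, 2],
    [0.014, 0.803, 0, 0, 0, -2, 2],
    [0.014, 0.803, 0, 0, 0, -2, 2],
    [0.014, 0.803, 0, 0, 0, -2, 2],
    [0.014, 0.803, 0, 0, 0, -2, 2],
    [0.014, 0.803, 0, 0, 0, -2, 2],
    [0.014, 0.803, 0, 0, 0, -2, 2],
    [0.014, 0.803, 0, 0, 0, -2, 2],
    [0.014, 0.803, 0, 0, 0, -2, 2],
    [0.014, 0.803, 0, 0, 0, -2, 2],
    [0.014, 0.803, 0, 0, 0, -2, 2],
    [0.014, 0.803, 0, 0, 0, -2, 2],
    [0.014, 0.803, 0, 0, 0, -2, 2],
    [0, 0, 0, 0, 0, 0, 2],
  ],
)

```text
time_s: 6.4
tool_pos: [0.4692, -0.0078, 0.1478]
tool_rot: [3.12, 0.363, 0.003]
ft_force: [0.1, -0.7, 7.0]
width: 0.0275
```

```bash
python3 look.py 4; python3 - <<'E'
from h import *
w=cv2.imread("pics/side_4.png");cv2.imwrite("pics/s4z.png",cv2.resize(w[205:310,120:260],None,fx=5.5,fy=5.5,interpolation=cv2.INTER_CUBIC))
cv2.imwrite("pics/w4.png",r.snapshot("wrist")[:,:,::-1])
E
```

```text
t 6.4 knob ang 193.69612246938053 R 0.22927822124508207 yaw 13.256573336130582 F [ 0.1 -0.7  7. ] w 0.0275274243201115
```

View pics/s4z.png

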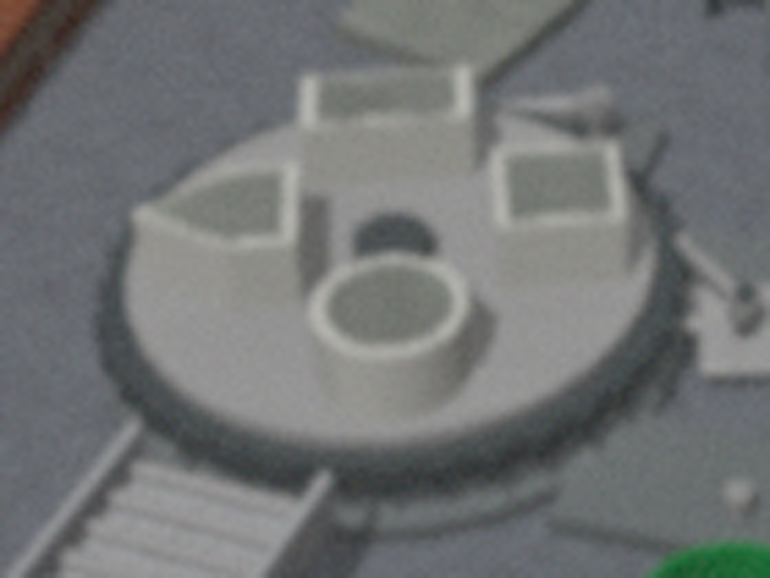

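View pics/w4.png

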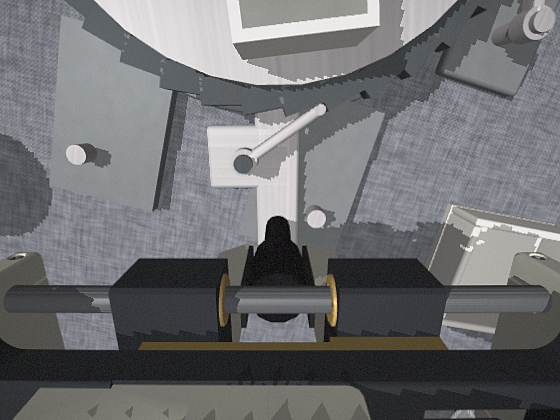

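```bash
python3 - <<'E'
from h import *
A=np.array([.692,.0465])
i=r.camera_info("side");P=onz(i,[(120+(x+.5)/5.5-.5,205+(y+.5)/5.5-.5) for x,y in [(133,210),(297,160),(295,243),(390,304),(388,97),(558,182)]],.094)[:,:2]-A
print(P,np.degrees(np.arctan2(P[:,1],P[:,0])),np.linalg.norm(P,axis=1))
d=P[0]-(P[1]+P[2])/2;print(np.degrees(np.arctan2(d[1],d[0])))
i=r.camera_info("wrist");Q=onz(i,[(246,57),(379,38),(229,0),(379,0)],.094)[:,:2];d=Q[1]-Q[0];print("sq outer edge",Q,np.linalg.norm(d),np.degrees(np.arctan2(d[1],d[0])))
E
```

```text
[[ 0.11854549  0.03865279]
 [ 0.05407466 -0.01796517]
 [ 0.03149708  0.04545896]
 [-0.02855013  0.07893908]
 [ 0.02686914 -0.08017952]
 [-0.08025336 -0.02986786]] [  18.05900802  -18.37798427   55.28313362  109.88368733  -71.47336809
 -159.58626519] [0.1246879  0.05698085 0.05530446 0.08394336 0.08456184 0.08563113]
18.198223845960047
sq outer edge [[ 0.56664094  0.03075781]
 [ 0.58717673 -0.02384316]
 [ 0.58646547  0.04208274]
 [ 0.60086677 -0.01928789]] 0.05833510296890199 -69.38838203259287
```

House now at about 19° (about +32°). The table advances in 10° notches plus the change in the lever's end angle. I make three two-notch strokes, then measure.

Emit:
arm_command(
  series=[
    [0.031, -1.204, 0, 0, 0, 3, 2],
    [0.031, -1.204, 0, 0, 0, 3, 2],
    [0.031, -1.204, 0, 0, 0, 3, 2],
    [0.031, -1.204, 0, 0, 0, 3, 2],
    [0.031, -1.204, 0, 0, 0, 3, 2],
    [0.031, -1.204, 0, 0, 0, 3, 2],
    [0.031, -1.204, 0, 0, 0, 3, 2],
    [0.031, -1.204, 0, 0, 0, 3, 2],
    [0, 0, 0, 0, 0, 0, 2],
    [0.031, 1.204, 0, 0, 0, -3, 2],
    [0.031, 1.204, 0, 0, 0, -3, 2],
    [0.031, 1.204, 0, 0, 0, -3, 2],
    [0.031, 1.204, 0, 0, 0, -3, 2],
    [0.031, 1.204, 0, 0, 0, -3, 2],
    [0.031, 1.204, 0, 0, 0, -3, 2],
    [0.031, 1.204, 0, 0, 0, -3, 2],
    [0.031, 1.204, 0, 0, 0, -3, 2],
    [0, 0, 0, 0, 0, 0, 2],
  ],
)

```text
time_s: 8.05
tool_pos: [0.4695, -0.0082, 0.1478]
tool_rot: [3.12, 0.362, 0.003]
ft_force: [0.7, -0.3, 7.9]
width: 0.0274
```

```bash
python3 look.py 5
```

```text
t 8.05 knob ang 193.81660153440885 R 0.22917107010233936 yaw 13.235599318843532 F [ 0.7 -0.3  7.9] w 0.027394333184756516
```

View pics/both_5.png

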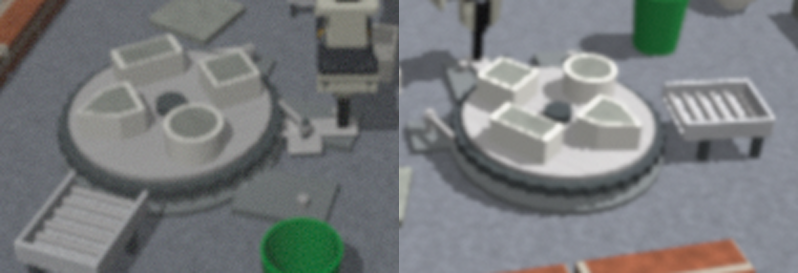

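It advanced as expected, to about 39°. I make the second stroke.

Emit:
arm_command(
  series=[
    [0.031, -1.204, 0, 0, 0, 3, 2],
    [0.031, -1.204, 0, 0, 0, 3, 2],
    [0.031, -1.204, 0, 0, 0, 3, 2],
    [0.031, -1.204, 0, 0, 0, 3, 2],
    [0.031, -1.204, 0, 0, 0, 3, 2],
    [0.031, -1.204, 0, 0, 0, 3, 2],
    [0.031, -1.204, 0, 0, 0, 3, 2],
    [0.031, -1.204, 0, 0, 0, 3, 2],
    [0, 0, 0, 0, 0, 0, 2],
    [0.031, 1.204, 0, 0, 0, -3, 2],
    [0.031, 1.204, 0, 0, 0, -3, 2],
    [0.031, 1.204, 0, 0, 0, -3, 2],
    [0.031, 1.204, 0, 0, 0, -3, 2],
    [0.031, 1.204, 0, 0, 0, -3, 2],
    [0.031, 1.204, 0, 0, 0, -3, 2],
    [0.031, 1.204, 0, 0, 0, -3, 2],
    [0.031, 1.204, 0, 0, 0, -3, 2],
    [0, 0, 0, 0, 0, 0, 2],
  ],
)

```text
time_s: 9.65
tool_pos: [0.4695, -0.0083, 0.1477]
tool_rot: [3.12, 0.361, 0.004]
ft_force: [2.7, 0.3, 7.8]
width: 0.0275
```

```bash
python3 look.py 6;python3 - <<'E'
from h import *
w=cv2.imread("pics/side_6.png");cv2.imwrite("pics/s6z.png",cv2.resize(w[205:310,120:260],None,fx=5.5,fy=5.5,interpolation=cv2.INTER_CUBIC))
E
```

```text
t 9.65 knob ang 193.82857269266736 R 0.2291312715930166 yaw 13.214034261660636 F [2.7 0.3 7.8] w 0.027477012014956895
```

View pics/s6z.png

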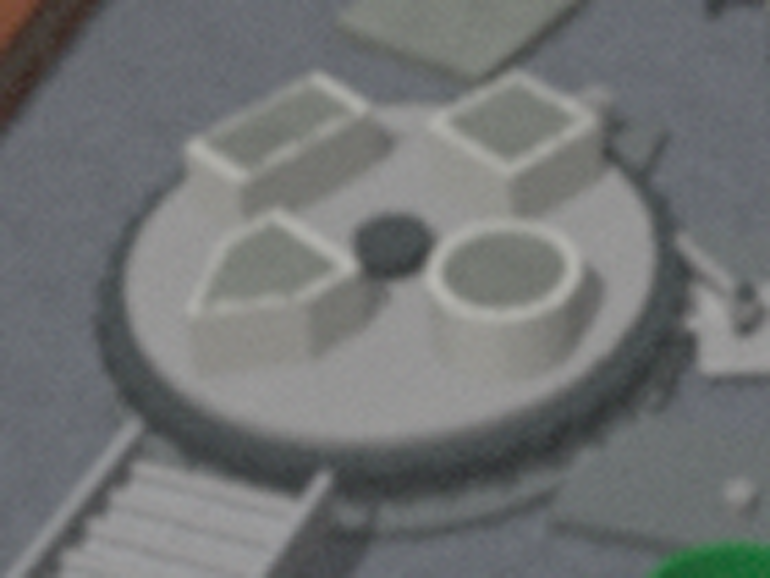

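Emit:
arm_command(
  series=[
    [0.031, -1.204, 0, 0, 0, 3, 2],
    [0.031, -1.204, 0, 0, 0, 3, 2],
    [0.031, -1.204, 0, 0, 0, 3, 2],
    [0.031, -1.204, 0, 0, 0, 3, 2],
    [0.031, -1.204, 0, 0, 0, 3, 2],
    [0.031, -1.204, 0, 0, 0, 3, 2],
    [0.031, -1.204, 0, 0, 0, 3, 2],
    [0.031, -1.204, 0, 0, 0, 3, 2],
    [0, 0, 0, 0, 0, 0, 2],
    [0.031, 1.204, 0, 0, 0, -3, 2],
    [0.031, 1.204, 0, 0, 0, -3, 2],
    [0.031, 1.204, 0, 0, 0, -3, 2],
    [0.031, 1.204, 0, 0, 0, -3, 2],
    [0.031, 1.204, 0, 0, 0, -3, 2],
    [0.031, 1.204, 0, 0, 0, -3, 2],
    [0.031, 1.204, 0, 0, 0, -3, 2],
    [0.031, 1.204, 0, 0, 0, -3, 2],
    [0, 0, 0, 0, 0, 0, 2],
  ],
)

```text
time_s: 11.25
tool_pos: [0.4694, -0.008, 0.1478]
tool_rot: [3.12, 0.361, 0.004]
ft_force: [3.3, 1.1, 6.9]
width: 0.0277
```

Emit:
arm_command(
  series=[
    [0.031, -1.204, 0, 0, 0, 3, 2],
    [0.031, -1.204, 0, 0, 0, 3, 2],
    [0.031, -1.204, 0, 0, 0, 3, 2],
    [0.031, -1.204, 0, 0, 0, 3, 2],
    [0.01, -0.402, 0, 0, 0, 1, 2],
    [0, 0, 0, 0, 0, 0, 2],
    [0, 0, 0, 0, 0, 0, 2],
  ],
)

```text
time_s: 11.83
tool_pos: [0.4629, 0.046, 0.1478]
tool_rot: [-3.141, -0.002, -0.003]
ft_force: [3.5, -0.5, 7.7]
width: 0.0275
```

```bash
python3 look.py 7
```

```text
t 11.8333 knob ang 180.11711849168424 R 0.22909236029420482 yaw 0.06690715175971053 F [ 3.5 -0.5  7.7] w 0.02751282690729247
```

View pics/both_7.png

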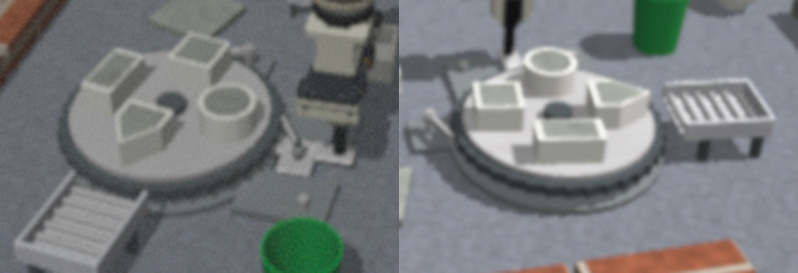

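House near 79°. I release, lift and look from above with the tray in view.

Emit:
arm_command(
  series=[
    [0, 0, 0, 0, 0, 0, 6.5],
    [0, 0, 0, 0, 0, 0, 6.5],
    [0, 0, 0, 0, 0, 0, 6.5],
    [0, 0, 0, 0, 0, 0, 6.5],
    [0, 0, -2, 0, 0, 0, 6.5],
    [0, 0, -3, 0, 0, 0, 6.5],
    [0, 0, -3, 0, 0, 0, 6.5],
    [0, 0, -3, 0, 0, 0, 6.5],
    [0, 0, -3, 0, 0, 0, 6.5],
    [3, -1.75, -1, 0, 0, 0, 6.5],
    [3, -1.75, -1, 0, 0, 0, 6.5],
    [3, -1.75, -1, 0, 0, 0, 6.5],
    [3, -1.75, -1, 0, 0, 0, 6.5],
    [3, -1.75, -1, 0, 0, 0, 6.5],
    [3, -1.75, -1, 0, 0, 0, 6.5],
    [0, 0, 0, 0, 0, 0, 6.5],
    [0, 0, 0, 0, 0, 0, 6.5],
  ],
)

```text
time_s: 13.35
tool_pos: [0.6427, 0.1518, 0.346]
tool_rot: [3.141, 0.007, -0.002]
ft_force: [0.2, -0.3, -0.1]
width: 0.065
```

```bash
python3 - <<'E'
from h import *
i=r.camera_info("wrist");w=r.snapshot("wrist")[:,:,::-1].copy();np.save("w8.npy",i["pose"]);cv2.imwrite("pics/w8.png",w)
cv2.imwrite("pics/w8z.png",cv2.resize(w[0:290,100:480],None,fx=2,fy=2,interpolation=cv2.INTER_CUBIC)) 
print(r.get_obs()["tool_pos"])
E
```

```text
[0.64178618 0.15053732 0.34600955]
```

View pics/w8z.png

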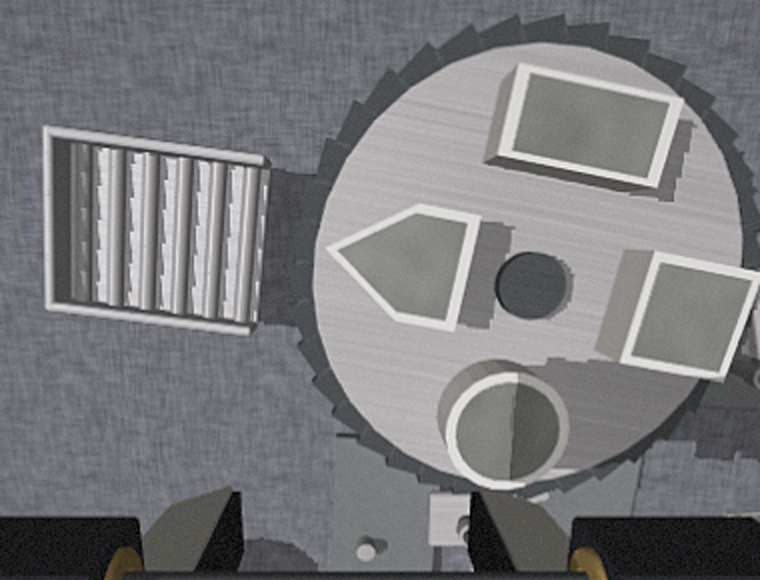

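```bash
python3 - <<'E'
from h import *
i=dict(r.camera_info("wrist"));i["pose"]=np.load("w8.npy")
f=lambda L:[(100+(x+.5)/2-.5,(y+.5)/2-.5) for x,y in L]
an=lambda v:np.degrees(np.arctan2(v[1],v[0]))
H=onz(i,f([(327,247),(417,204),(481,215),(455,331),(397,318)]),.094)[:,:2]
S=onz(i,f([(656,250),(762,274),(724,382),(620,362)]),.094)[:,:2]
b=(H[2]+H[3])/2;d=H[0]-b;hc=(b+H[0])/2;s=S.mean(0)
print("house w,l",np.linalg.norm(H[2]-H[3]),np.linalg.norm(d),"gable",an(d),"perp base",an(H[3]-H[2])+90, an(H[2]-H[3])+90)
O=onz(i,f([(603,125.5)]),.094)[0,:2];Rd=onz(i,f([(507,430)]),.094)[0,:2]
print("h-s ang",an(hc-s),np.linalg.norm(hc-s)/2,"axis hs",(hc+s)/2,"round-oblong",an(Rd-O),np.linalg.norm(Rd-O)/2,(Rd+O)/2)
g=onz(i,f([(313,250),(743,230),(540,42),(400,92),(690,105),(330,340)]),.054)[:,:2]
A=np.c_[2*g,np.ones(len(g))];q=np.linalg.lstsq(A,(g**2).sum(1),rcond=None)[0];print("plate fit",q[:2],np.sqrt(q[2]+q[0]**2+q[1]**2))
T=onz(i,f([(43,126),(268,157),(252,334),(45,310)]),.07)[:,:2]
print("tray",T,[np.linalg.norm(T[k]-T[k-1]) for k in range(4)],"edges",an(T[0]-T[1]),an(T[3]-T[2]),"end",an(T[3]-T[0])-90, an(T[0]-T[3])-90)
c=T.mean(0)
for ax in [(hc+s)/2,q[:2],np.array([.692,.0465])]:print("tray ang about",ax,an(c-ax),np.linalg.norm(c-ax),"house",an(hc-ax))
E
```

```text
house w,l 0.06372419120124845 0.07914529458156998 gable 79.54311188754433 perp base 260.22917769163223 80.2291776916322
h-s ang 79.56695766707642 0.0848721757315279 axis hs [0.69089041 0.04576044] round-oblong 167.37836877209415 0.08535894088900901 [0.69182341 0.04286326]
plate fit [0.69425238 0.04585594] 0.1311985038967826
tray [[0.77754927 0.32674312]
 [0.76163666 0.20196555]
 [0.66161605 0.21543949]
 [0.67581144 0.34008808]] [np.float64(0.1026093311718205), np.float64(0.12578812585049265), np.float64(0.10092407567351283), np.float64(0.12545429448089807)] edges 82.73242162610637 83.50296060415052 end 82.52717086319947 -97.47282913680054
tray ang about [0.69089041 0.04576044] 82.849790392348 0.22706444492161942 house 79.56695766707645
tray ang about [0.69425238 0.04585594] 83.69036912118267 0.2265756011924967 house 81.80477121608749
tray ang about [0.692  0.0465] 83.10535109081582 0.22619477184605738 house 80.22034937395625
```

House at 79.5° (gable and house–square line agree), tray at 82.9°: +3.4° is needed. I re-grip at lever angle 180.1°; the pawl should engage at about 183.8°, so I drive to about 187°.

Emit:
arm_command(
  series=[
    [-2.98, 1.74, 1, 0, 0, 0, 6.5],
    [-2.98, 1.74, 1, 0, 0, 0, 6.5],
    [-2.98, 1.74, 1, 0, 0, 0, 6.5],
    [-2.98, 1.74, 1, 0, 0, 0, 6.5],
    [-2.98, 1.74, 1, 0, 0, 0, 6.5],
    [-2.98, 1.74, 1, 0, 0, 0, 6.5],
    [0, 0, 0, 0, 0, 0, 6.5],
    [0, 0, 3, 0, 0, 0, 6.5],
    [0, 0, 3, 0, 0, 0, 6.5],
    [0, 0, 3, 0, 0, 0, 6.5],
    [0, 0, 2.5, 0, 0, 0, 6.5],
    [0, 0, 1.5, 0, 0, 0, 6.5],
    [0, 0, 0.8, 0, 0, 0, 6.5],
    [0, 0, 0, 0, 0, 0, 2],
    [0, 0, 0, 0, 0, 0, 2],
    [0, 0, 0, 0, 0, 0, 2],
    [0, 0, 0, 0, 0, 0, 2],
    [0, 0, 0, 0, 0, 0, 2],
    [0, 0, 0, 0, 0, 0, 2],
  ],
  squeeze=25,
)

```text
time_s: 14.98
tool_pos: [0.4639, 0.0455, 0.1499]
tool_rot: [-3.141, -0.005, -0.002]
ft_force: [0.6, -0.2, -0.2]
width: 0.0299
```

```bash
python3 look.py 9
```

```text
t 14.9833 knob ang 180.24525817173824 R 0.22809070166021048 yaw 0.19453727378317354 F [ 0.6 -0.2 -0.2] w 0.029923934569408204
```

Emit:
arm_command(
  series=[
    [0, 0, 0, 0, 0, 0, 2],
    [0.007, 0.402, 0, 0, 0, -1, 2],
    [0.007, 0.402, 0, 0, 0, -1, 2],
    [0.007, 0.402, 0, 0, 0, -1, 2],
    [0.007, 0.402, 0, 0, 0, -1, 2],
    [0.007, 0.402, 0, 0, 0, -1, 2],
    [0.007, 0.402, 0, 0, 0, -1, 2],
    [0.005, 0.321, 0, 0, 0, -0.8, 2],
    [0, 0, 0, 0, 0, 0, 2],
    [0, 0, 0, 0, 0, 0, 2],
  ],
)

```text
time_s: 15.92
tool_pos: [0.4656, 0.0179, 0.1498]
tool_rot: [3.136, 0.192, 0.001]
ft_force: [-1.6, -0.9, 8.3]
width: 0.0277
```

```bash
python3 look.py 10
```

```text
t 15.9167 knob ang 187.19311114830228 R 0.22816036102850293 yaw 6.989709909882565 F [-1.6 -0.9  8.3] w 0.027726133983994913
```

Emit:
arm_command(
  series=[
    [0, 0, 0, 0, 0, 0, 6.5],
    [0, 0, 0, 0, 0, 0, 6.5],
    [0, 0, 0, 0, 0, 0, 6.5],
    [0, 0, 0, 0, 0, 0, 6.5],
    [0, 0, -2, 0, 0, 0, 6.5],
    [0, 0, -3, 0, 0, 0, 6.5],
    [0, 0, -3, 0, 0, 0, 6.5],
    [0, 0, -3, 0, 0, 0, 6.5],
    [0, 0, -3, 0, 0, 0, 6.5],
    [3.2, -1.84, -1, 0, 0, 1.17, 6.5],
    [3.2, -1.84, -1, 0, 0, 1.17, 6.5],
    [3.2, -1.84, -1, 0, 0, 1.17, 6.5],
    [3.2, -1.84, -1, 0, 0, 1.17, 6.5],
    [3.2, -1.84, -1, 0, 0, 1.17, 6.5],
    [3.2, -1.84, -1, 0, 0, 1.17, 6.5],
    [0, 0, 0, 0, 0, 0, 6.5],
    [0, 0, 0, 0, 0, 0, 6.5],
    [0, 0, 0, 0, 0, 0, 6.5],
  ],
)

```text
time_s: 17.52
tool_pos: [0.6487, 0.1415, 0.3483]
tool_rot: [3.141, -0.001, -0.002]
ft_force: [-0.4, -1.2, 1.1]
width: 0.065
```

```bash
python3 - <<'E'
from h import *
i=r.camera_info("wrist");w=r.snapshot("wrist")[:,:,::-1].copy();np.save("w11.npy",i["pose"]);cv2.imwrite("pics/w11.png",w)
cv2.imwrite("pics/w11z.png",cv2.resize(w[0:290,100:480],None,fx=2,fy=2,interpolation=cv2.INTER_CUBIC)) 
print(r.get_obs()["tool_pos"])
E
```

```text
[0.64836471 0.14103275 0.34865874]
```

View pics/w11z.png

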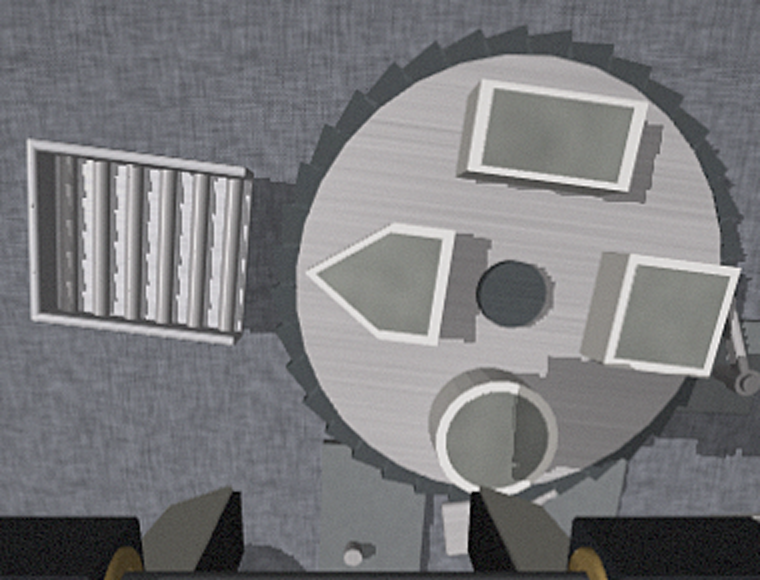

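```bash
python3 - <<'E'
from h import *
an=lambda v:np.degrees(np.arctan2(v[1],v[0]))
f=lambda L:[(100+(x+.5)/2-.5,(y+.5)/2-.5) for x,y in L]
man={"w8":None,"w11":([(306,272),(389,223),(455,231),(438,345),(377,333)],[(632,255),(741,268),(711,376),(605,361)],[(28,140),(253,171),(236,344),(33,320)])}
for n in("w8","w11"):
    i=dict(r.camera_info("wrist"));i["pose"]=np.load(n+".npy");im=cv2.imread(f"pics/{n}.png")
    if man[n]:
        H,S,T=[onz(i,f(p),z)[:,:2] for p,z in zip(man[n],(.094,.094,.07))]
        b=(H[2]+H[3])/2;d=H[0]-b;hc=(b+H[0])/2;s=S.mean(0);ax=(hc+s)/2;c=T.mean(0)
        print("man: gable",an(d),"perp",an(H[2]-H[3])+90,"h-s",an(hc-s),"ax",ax,np.linalg.norm(hc-s)/2,"| tray c",an(c-ax),"edges",an(T[0]-T[1]),an(T[3]-T[2]),an(T[3]-T[0])-90,"len",np.linalg.norm(T[0]-T[1]),np.linalg.norm(T[0]-T[3]))
        for A in (np.array([.692,.0465]),ax): print(an(hc-A),an(c-A))
    g=cv2.medianBlur(im.min(2),3);m=(g>197).astype(np.uint8);m[245:]=0
    cs,_=cv2.findContours(m,cv2.RETR_EXTERNAL,cv2.CHAIN_APPROX_NONE)
    for c in cs:
        x,y,w,h=cv2.boundingRect(c)
        if cv2.contourArea(c)<800 or w>150:continue
        P=onz(i,c.reshape(-1,2),.094)[:,:2]
        R=cv2.minAreaRect((P*1000).astype(np.float32));M=cv2.moments((P*1e5).astype(np.int32));ce=np.array([M['m10'],M['m01']])/M['m00']/1e5
        print(n,(x,y,w,h),"rect",np.round(R[0],1),np.round(R[1],1),round(R[2],2),"cent",ce.round(4),an(ce-np.array([.692,.0465])))
E
```

```text
w8 (411, 126, 70, 63) rect [675.8 -37.4] [62.9 63.1] 79.94 cent [ 0.6761 -0.0372] -100.77164141355985
w8 (263, 102, 77, 64) rect [705.8 129.6] [78.8 64.1] 79.83 cent [0.7042 0.1204] 80.61650195661574
w8 (350, 32, 91, 61) rect [774.5  31. ] [87.3 43.5] 79.76 cent [0.7746 0.0311] -10.540899030818105
man: gable 83.01450752700251 perp 83.77038085728984 h-s 83.33422425872462 ax [0.69126639 0.04559931] 0.0850843872357078 | tray c 82.98162809150335 edges 82.41142901498705 83.0614125668803 82.87187213126 len 0.1272433822511674 0.10193717594676231
83.75937977517864 83.13879263575214
83.33422425872462 82.98162809150335
w11 (403, 127, 67, 61) rect [681. -38.] [63.  63.1] 83.23 cent [ 0.6813 -0.0381] -97.18703897205727
w11 (253, 112, 74, 61) rect [700.9 130.3] [78.3 64.1] 83.24 cent [0.6998 0.121 ] 84.02978899452496
w11 (334, 40, 90, 55) rect [775.6  36.3] [87.5 43.7] 83.08 cent [0.7756 0.0364] -6.903198400453055
```

House is at 83.2° (three moulds' rectangles agree, 83.1–83.2). The tray is at 82.9° (82.4–83.1). They are aligned and the gripper is clear, so I hand in.

```bash
python3 -c "
from bench import r
o=r.get_obs();print(o['time_s'],o['tool_pos'],o['ft_force'],abs(o['joint_velocities']).max());r.sign_off()"
```

```text
17.5667 [0.64836471 0.14103275 0.34865874] [ 0.75846965 -0.80649803 -1.04003439] 0.016464375892788232
the job is handed in; nothing more can be done
```

The house-shaped mould now stands in front of the middle-sized unloading tray, and the job was handed in at 17.6 s. I turned it about 96° counter-clockwise, by the lever's knob only. That took six driving strokes: an opening part-stroke, four longer strokes and a final trim of about 3.4°. I then released the knob and lifted clear.

- **Alignment:** the last overhead picture puts the house mould at 83.2° about the axis, with three moulds' outlines agreeing at 83.1–83.2°. The tray measured 82.9°, and its edges individually 82.4–83.1°. The difference of about 0.3° is within measuring error.
- **Clearance:** the gripper stood open about 0.35 m up at hand-in, touching nothing. Wrist force readings at the end of each move stayed below about 10 N throughout.
- **Disagreements:**
  - The side camera's first tray outline came out slightly short (97–112 mm against 125 mm), so I used the wrist view for the tray's direction.
  - Before the trim, hand-picked centres of the round and oblong moulds put the table about 2° lower than the other estimates. I gave that less weight, and the outline fits agreed afterwards.

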